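# Hold a spring clip open around a sample card

### The arm

A 6-joint arm with a two-finger parallel gripper is mounted at the origin on the work surface. World frame = base frame: x ahead of the robot, y to its left, z up, the work surface at z = 0. Lengths are in m, angles in rad, forces in N, time in s.
With the tool pointing down it reaches from about 0.225 to 0.875 m from the base axis. Payload 3.4 kg.
Tool frame: the origin (TCP) lies where the fingers leave the gripper's body, on its centre line; the fingertips stand 73 mm ahead of it and the grasp point (between the pads) lies 54 mm ahead of it; x points along the fingers, y is the direction in which the jaws open and shut, and the axes are right-handed (so a half turn about x gives the same grasp; the last joint's range is limited). The gripper opens to 85 mm and grips with 20 to 120 N. Pads are 22 mm wide; open, the fingers measure 114 mm over their backs; the gripper's body (76 mm by 85 mm) begins 54 mm behind the grasp point. The pads swing forward as they close: fully open they stand 13 mm farther back than shut.
Start: joints at [-1.388, 0.276, 1.505, -0, 1.361, -0.121], TCP at [0.172, -0.549, 0.304] pointing down, gripper open.
Joint ranges: [-2.89, 2.89], [-0.75, 2.08], [0.22, 2.7], [-1.18, 4.32], [0.11, 2.71], [-2.7, 2.7]. Speed limits (rad/s): [2.57, 2.57, 3.14, 3.14, 3.14, 3.14].

### API

Orientations are given as a unit quaternion [w, x, y, z].
In Python, from rig import manip gives the robot as it stands.
- The arm moves only by the tool play_rows, never from a script. Its argument "steps" is a list of rows, each a list of 5 numbers: the closure, from 0 (fully open) to 1 (shut), then the shift along the tool's x, y, z as a fraction of full scale, then the turn about the tool's x as a fraction of full scale. In form: [[grip, tx, ty, tz, twist], ...]. A call has 1 to 20 rows; each row shifts and turns the commanded pose from where the row before left it, along the tool's axes as they then stand; what a row does not reach is not made up. Full scale, the value 1, is 0.03 m for a shift and 6 degrees for a turn. A row lasts 1/10 s, in which the tool goes at most 50 mm and 8.59 degrees, less where a joint would pass 70% of its speed; a pose out of reach is approached as far as the arm can. A call with a number of a shift or a turn outside -1 to 1 is refused whole. A call with a gripper value outside its range is refused whole. The fingers move at their own pace and stop on an object; "newtons" is the grip in N (left out, the last holds). Time passes only in rows, so rows that do not move let the fingers close. It gives the time, the measured TCP pose, the force and the opening at its end, in the units of the state.
- manip.get_state(): the state, without advancing time (a new reading comes with each control period).
- manip.get_image(name): name is "scene" or "top" or "wrist"; returns (picture, depth): 384x512x3 uint8, red, green, blue; 384x512 float32, m along the optical axis (not along the pixel's ray), 0 where there is no reading.
- manip.camera_model(name): a dict with "mtx" (3x3 intrinsics, pixels), "R" (3x3) and "t" (3): a world point X has camera coordinates R X + t. Camera axes: x right, y down, z forward; pixel columns grow to the right and rows downward; lengths in m; the calibration is good to about 2 mm. A picture is of the moment at which its call begins: read the wrist's pose just before it. camera_model takes no time and is no camera call; for the wrist camera it gives the pose at the moment of the call.
- manip.sign_off(): hands the job in, once; it reports no verdict.
Trained networks look in the newest picture that a camera, given by its name, has taken for a name from the list of things; names that differ only in an ending like _2 or _b are one class to them, and where a whole thing is asked for, a point or a joint stands for the part that bears it (a point fixed in the world has none). Each returns a list of dicts, best first, with "conf" (0 to 1); they miss things now and then, are a little off and sometimes report something else, mostly with a low value. They report only what shows in the picture. A call takes as long as a camera call.
- manip.regions_of(camera, query): "mask" (384x512 bool, what is visible of it).
- manip.mark_of(camera, query): "location" ([x, y, z] in m, in the coordinates of the camera as it stood for that picture, good to about 4 mm: a listed point, or the origin of a listed thing).
The state is a dict: "clock": time; "qpos": joint angles; "qd": joint speeds; "effort": joint torques, N m; "position": TCP position; "ee_rot": TCP orientation; "contact_force": force on the tool from outside, world axes, zero at the start; "moment": the same for the moment, N m; "width": finger opening in m.
Only numpy, scipy, OpenCV 4.12 (cv2) and the standard library are available. Lean on these libraries where they do the work, as an engineer would, in place of code of your own. Each camera call takes 0.05 s, during which the arm holds its last target.

### The job

Take the blue spring clip by its tails, lift it and squeeze it wide open in the clear, and bring it in from the side so that its jaws gape around the free upright edge of the colour-sample card in the stand, one jaw on each side, about mid-height of the card and well past its edge, with neither jaw touching the card. Finish holding it there, wide open and level, so that a colleague can slip a sheet in beside the card: do not let go. Do not bump or shift the card stand, and leave the grey clip and everything else where it is.

Things in the scene. Friction and masses are not known exactly. Their poses are not given: they have to be found in the camera images.
- clip: The blue spring clip with white jaw tips, to be used. Starts shut, lying on its side on the counter (hinge axis upright), 32 mm high, 110 mm long, 44 mm wide at the tails' ends, about 60 g. Origin on the hinge axis at the underside; z up, x from hinge to jaw tips when shut. The frame belongs to the half on its +y side: fully open it is turned 0.24 rad to the left of the clip's middle line.
- clip_grip (a point): Point on the shut clip's middle line between its two flat tails, 27 mm behind the hinge, 16 mm up. Shut, the tails spread in a V, 36 mm over their outsides here, ending 47 mm behind the hinge. Squeezed fully open they are parallel, 22 mm over their outsides, from 3 to 50 mm behind the hinge.
- clip_jaw (a joint): Opening angle between the blue clip's halves: 0 shut (preloaded spring), 0.48 rad fully open (firm stop). Spring torque about 0.18 N m shut, 0.34 N m fully open: about 11 N on each tail 30 mm behind the hinge holds it open, and a 20 to 60 N grip keeps it at its stop. It snaps shut when let go.
- clip_tip_a (a point): Inner face of the jaw tip on the blue clip's +y side, at half its 32 mm width. Shut, it is 58 mm ahead of the hinge and the jaws all but touch. Fully open, the tips are 56 mm ahead of the hinge and gape 28 mm, evenly to both sides of the line of the parallel tails; the jaws bow out, so the gap behind the tips is deep enough for 35 mm of card.
- clip_tip_b (a point): The same on the blue clip's -y side.
- stand: Free-standing stand (0.95 kg, foot 80 x 100 x 18 mm) clamping an upright white card with round colour samples, 4 mm thick, 160 mm long, its lower edge 20 mm and upper edge 135 mm above the counter. Origin at the underside in the card's plane; z up, y along the card, x square to it. The free edge, 85 mm out on +y, overhangs the foot, which ends 40 mm out. It starts facing the robot's left.
- card_edge (a point): Middle of the card's free upright edge, 77.5 mm above the counter; axes as the stand's: +y points out of the card. The clip comes in along -y.
- spare: A grey clip with black jaw tips of the same size and shape, not to be used or moved. Origin and axes as the blue clip's.
- lens_case: Lens case, 30 x 64 x 13 mm, with one green and one white cap; leave alone. Origin at the centre of the underside.
- soap: Pale green pump soap bottle, 80 mm across, 158 mm tall; leave alone. Origin at the centre of the underside.
- cup: Clear plastic cup, 68 mm across, 85 mm tall; leave alone. Origin at the centre of the underside.
- carton: White lens carton with a blue band, 45 x 75 x 60 mm; leave alone. Origin at the centre of the underside.

How it is judged:
By the outcome, as a careful person would: the job done as asked, in the order asked, and still so for the second after the job is handed in, while the arm keeps its last pose, push and grip.
It also fails if it takes over 35 s, if anything falls off the work surface, if the arm or the gripper's body presses on something with over 40 N, if the wrist force passes 120 N, or if a joint passes its speed limit or range.

## Working session

There is one attempt and no reset: what is moved stays moved. The work goes in short steps, Python scripts to look and compute and a tool call to move; the robot and the scene stay as the last step left them, time stands still between calls to the robot, and variables do not carry over. Pictures are saved under pics/ and viewed, and the job is handed in when it is done.

Besides the shell and the picture viewer there is one more tool, called after "Request:" by a JSON object that holds its "name" and its "arguments", one argument or row to a line. play_rows: Moves the arm, as the interface text tells. Its arguments: {"type":"object","properties":{"steps":{"type":"array","items":{"type":"array","items":{"type":"number"}}},"newtons":{"type":"number"}},"required":["steps"]}

```bash
mkdir -p pics; ls
cat > h.py <<'E'
import numpy as np, cv2
from rig import manip
def snap(cam,name):
    im,d=manip.get_image(cam); cv2.imwrite(f'pics/{name}.png',im[:,:,::-1].copy()); np.save(f'pics/{name}.npy',d); return im,d
def w(cm,p):
    R=np.array(cm['R']);t=np.array(cm['t']); return R.T@(np.array(p)-t)
E
python3 - <<'E'
from h import *
s=manip.get_state(); print(s)
for c in ['scene','top']:
    im,d=snap(c,c+'0'); cm=manip.camera_model(c)
    for q in ['clip','clip_grip','clip_tip_a','clip_tip_b','spare','stand','card_edge','lens_case','soap','cup','carton']:
        r=manip.mark_of(c,q)
        print(c,q,[(round(x['conf'],2),np.round(w(cm,x['location']),4).tolist()) for x in r[:3]])
E
```

```text
pics
{'clock': 0.0, 'qpos': array([-1.38799074e+00,  2.76584962e-01,  1.50613954e+00, -2.45174315e-06,
        1.36067352e+00, -1.20996526e-01]), 'qd': array([-4.91272671e-06, -1.80929637e-04,  1.82464690e-03,  4.12239874e-04,
        1.50146918e-03,  6.80668464e-04]), 'effort': array([ 4.65169542e-04, -4.16765249e+01, -2.45801729e+01,  7.33752336e-05,
        1.08628583e-02,  1.00577125e-06]), 'position': array([ 0.17193553, -0.54828007,  0.30304275]), 'ee_rot': array([-0.10635985, -0.69894371, -0.10763578,  0.69898485]), 'contact_force': array([ 1.01309935, -0.0833396 , -0.46404523]), 'moment': array([-0.01208049,  0.02904394, -0.00267804]), 'width': 0.08528629714027947}
scene clip [(0.78, [0.615, 0.202, -0.0012])]
scene clip_grip [(0.65, [0.6406, 0.2151, 0.0178]), (0.5, [0.447, 0.1307, 0.0062])]
scene clip_tip_a [(0.74, [0.5591, 0.1802, 0.0152]), (0.55, [0.5603, 0.1896, 0.0149]), (0.35, [0.6399, 0.212, 0.0174])]
scene clip_tip_b [(0.74, [0.5591, 0.1802, 0.0152]), (0.55, [0.5603, 0.1896, 0.0149]), (0.35, [0.6399, 0.212, 0.0174])]
scene spare [(0.66, [0.4499, 0.1292, 0.0019])]
scene
[... 305 characters left out ...]
, -0.0008]), (0.15, [0.5638, 0.1808, 0.0189])]
top clip [(0.78, [0.6143, 0.2023, -0.0037]), (0.37, [0.5623, 0.1762, 0.0121])]
top clip_grip [(0.75, [0.6445, 0.2155, 0.0154])]
top clip_tip_a [(0.78, [0.5625, 0.1807, 0.0133]), (0.71, [0.5644, 0.1818, 0.0132])]
top clip_tip_b [(0.78, [0.5625, 0.1807, 0.0133]), (0.71, [0.5644, 0.1818, 0.0132])]
top spare [(0.67, [0.4448, 0.1305, -0.0015])]
top stand [(0.81, [0.5676, -0.2892, 0.0002])]
top card_edge [(0.74, [0.5858, -0.2022, 0.078])]
top lens_case [(0.6, [0.4294, -0.0594, -0.0033])]
top soap [(0.87, [0.7746, 0.0277, 0.0006])]
top cup [(0.83, [0.7904, -0.1083, -0.0])]
top carton [(0.58, [0.7516, 0.1862, -0.0004]), (0.43, [0.4452, 0.1301, 0.0002])]
```

View pics/scene0.png

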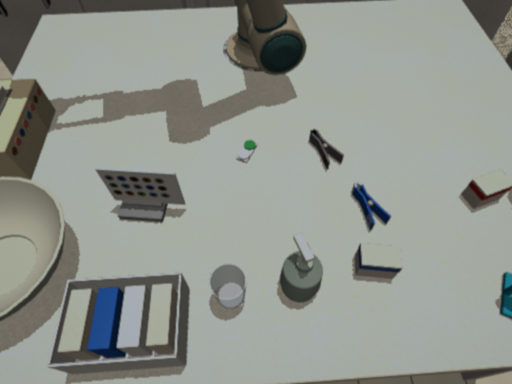

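View pics/top0.png

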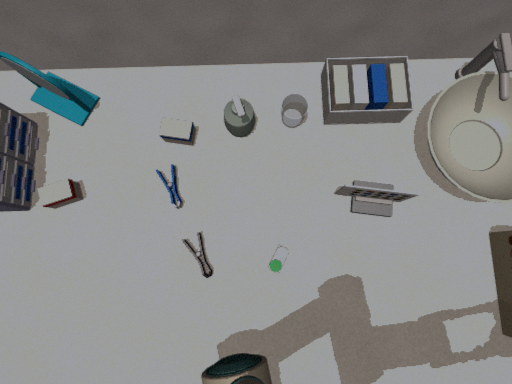

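```bash
cat >> h.py <<'E'
from scipy.spatial.transform import Rotation as Ro
def tool():
    s=manip.get_state(); q=s['ee_rot']; return s,Ro.from_quat([q[1],q[2],q[3],q[0]]).as_matrix()
def plan(target,yaw_mid=None):
    # target TCP position; yaw_mid: desired direction (rad) normal to tool y i.e. clip line direction mod pi
    s,M=tool(); p=np.array(s['position'])
    d=M.T@(np.array(target)-p)
    print('pos',np.round(p,4),'q6',round(s['qpos'][5],3),'units tool xyz',np.round(d/0.03,2))
    print('tool axes world x',np.round(M[:,0],3),'y',np.round(M[:,1],3),'z',np.round(M[:,2],3))
    yz=np.arctan2(M[1,2],M[0,2]); print('toolz yaw deg',np.degrees(yz))
    if yaw_mid is not None:
        a=(yaw_mid-yz+np.pi/2)%np.pi-np.pi/2
        print('world yaw change deg',np.degrees(a),'=> tool twist units (x down => negative)',-np.degrees(a)/6)
E
python3 - <<'E'
from h import *
cl=np.radians(-158)
plan([0.641,0.213,0.25],cl)
# cloud from both cams
for c in ['scene','top']:
    d=np.load(f'pics/{c}0.npy'); cm=manip.camera_model(c); K=np.array(cm['mtx'])
    v,u=np.nonzero(d>0); z=d[v,u]
    P=np.stack([(u-K[0,2])*z/K[0,0],(v-K[1,2])*z/K[1,1],z],1)
    W=(P-np.array(cm['t']))@np.array(cm['R'])
    print(c,'cam pos',-np.array(cm['R']).T@cm['t'])
    m=(abs(W[:,0]-.57)<.09)&(abs(W[:,1]+.285)<.13)&(W[:,2]>.04)&(W[:,2]<.15)
    Q=W[m]; print(len(Q)); 
    A=Q[:,:2]-Q[:,:2].mean(0); U,S,V=np.linalg.svd(A,full_matrices=False); e=V[0]*np.sign(V[0,1])
    print('dir',e,np.degrees(np.arctan2(e[1],e[0])),'mean',Q[:,:2].mean(0))
    t=A@e; print('max end',Q[:,:2].mean(0)+e*np.percentile(t,99.5),'min',Q[:,:2].mean(0)+e*np.percentile(t,.5),'zmax',np.percentile(Q[:,2],99),'thick',np.std(A@[-e[1],e[0]]))
    for lo in (.04,.07,.1,.12):
        k=(Q[:,2]>lo)&(Q[:,2]<lo+.02)
        if k.sum()>5: print(lo,k.sum(),Q[k,:2].mean(0),t[k].max(), 'x at',(A@[-e[1],e[0]])[k].mean())
    # clip
    r=manip.regions_of(c,'clip')
    mk=r[0]['mask']; print('conf',r[0]['conf'],mk.sum())
    vv,uu=np.nonzero(mk&(d>0)); z=d[vv,uu]
    P=np.stack([(uu-K[0,2])*z/K[0,0],(vv-K[1,2])*z/K[1,1],z],1); C=(P-np.array(cm['t']))@np.array(cm['R'])
    C=C[C[:,2]>.02]; A=C[:,:2]-C[:,:2].mean(0); V=np.linalg.svd(A,full_matrices=False)[2]; print('clip',C[:,:2].mean(0),np.degrees(np.arctan2(V[0,1],V[0,0])),np.percentile(A@V[0],[1,99]))
E
```

```text
pos [ 0.172  -0.5487  0.3039] q6 -0.121 units tool xyz [  1.8  -19.55 -22.51]
tool axes world x [-0. -0. -1.] y [ 0.299 -0.954  0.   ] z [-0.954 -0.299  0.   ]
toolz yaw deg -162.59308215537695
world yaw change deg 4.593082155376959 => tool twist units (x down => negative) -0.7655136925628265
scene cam pos [ 1.0121751  -0.06163618  0.69847871]
2042
dir [0.14695788 0.98914275] 81.54932781600972 mean [ 0.57642023 -0.28132776]
max end [ 0.58797139 -0.20357928] min [ 0.56451951 -0.36142897] zmax 0.13582246683605417 thick 0.0009728981153623274
0.04 336 [ 0.57679279 -0.28070307] 0.07888460605181222 x at -0.00027671239436132027
0.07 390 [ 0.57671372 -0.28089521] 0.07916934255405356 x at -0.0002267352961085295
0.1 444 [ 0.57655834 -0.28174744] 0.07910419732644958 x at -0.00019829255023262797
0.12 469 [ 0.57580283 -0.28149237] 0.07865075085543927 x at 0.0005865040813618112
conf 0.94 741
clip [0.61708465 0.20141848] 19.52287807956746 [-0.05399205  0.04919795]
top cam pos [ 0.44842376 -0.01826555  0.92840841]
701
dir [0.15144606 0.98846552] 81.28926256724267 mean [ 0.57067148 -0.28285442]
max end [ 0.58263462 -0.20477283] min [ 0.5584742  -0.36246419] zmax 0.1377090761895097 thick 0.0010726932523118758
0.04 97 [ 0.56996279 -0.28441511] 0.07866331042564682 x at 0.00046415082653301215
0.07 112 [ 0.57036706 -0.28190671] 0.07928648149832535 x at 0.0004444319287218394
0.1 125 [ 0.57029325 -0.281837  ] 0.07910446936760598 x at 0.0005279500726877415
0.12 241 [ 0.5712981  -0.28434059] 0.07906385182545653 x at -0.0008444663230722137
conf 0.87 404
clip [0.61235649 0.19835361] -161.092236958392 [-0.05105675  0.05275934]
```

Request:
{"name": "play_rows", "arguments": {
  "steps": [
    [0,0,-0.75,-0.866,0],
    [0,0,-0.75,-0.866,0],
    [0,0,-0.75,-0.866,0],
    [0,0,-0.75,-0.866,0],
    [0,0,-0.75,-0.866,0],
    [0,0,-0.75,-0.866,0],
    [0,0,-0.75,-0.866,0],
    [0,0,-0.75,-0.866,0],
    [0,0,-0.75,-0.866,0],
    [0,0,-0.75,-0.866,0],
    [0,0,-0.75,-0.866,0],
    [0,0,-0.75,-0.866,0],
    [0,0,-0.75,-0.866,0],
    [0,0,-0.75,-0.866,0],
    [0,0,-0.75,-0.866,0],
    [0,0,-0.75,-0.866,0],
    [0,0,-0.75,-0.866,0],
    [0,0,-0.75,-0.866,0],
    [0,0,-0.75,-0.866,0],
    [0,0,-0.75,-0.866,0]
  ]
}}

```text
clock: 3.3
position: [0.5338, 0.0375, 0.304]
ee_rot: [0.107, 0.699, 0.107, -0.699]
contact_force: [0.5, -0.6, -0.3]
width: 0.0854
```

Request:
{"name": "play_rows", "arguments": {
  "steps": [
    [0,0,-0.75,-0.866,0],
    [0,0,-0.75,-0.866,0],
    [0,0,-0.75,-0.866,0],
    [0,0,-0.75,-0.866,0],
    [0,0,-0.75,-0.866,0],
    [0,0,-0.75,-0.866,-0.3],
    [0,0,0,0,0],
    [0,0,0,0,0],
    [0,0,0,0,0]
  ]
}}

```text
clock: 4.2
position: [0.6411, 0.2108, 0.3037]
ee_rot: [-0.118, -0.697, -0.118, 0.698]
contact_force: [-0.3, 0.1, 0.3]
width: 0.0856
```

Run:
```python
from h import *
plan([0.641,0.213,0.25],np.radians(-160))
cm=manip.camera_model('wrist'); im,d=snap('wrist','w1'); K=np.array(cm['mtx'])
for q in ['clip','clip_grip','clip_tip_a']:
    print(q,[(round(x['conf'],2),np.round(w(cm,x['location']),4).tolist()) for x in manip.mark_of('wrist',q)[:3]])
r=manip.regions_of('wrist','clip'); mk=r[0]['mask']; print(r[0]['conf'],mk.sum())
vv,uu=np.nonzero(mk&(d>0)); z=d[vv,uu]
P=np.stack([(uu-K[0,2])*z/K[0,0],(vv-K[1,2])*z/K[1,1],z],1); C=(P-np.array(cm['t']))@np.array(cm['R'])
print(np.percentile(C[:,2],[5,50,95]))
C=C[C[:,2]>.024]; A=C[:,:2]-C[:,:2].mean(0); V=np.linalg.svd(A,full_matrices=False)[2]; print('clip',C[:,:2].mean(0),np.degrees(np.arctan2(V[0,1],V[0,0])))
np.save('c1.npy',C)
e=np.array([-np.cos(np.radians(20)),-np.sin(np.radians(20))]);n=np.array([-e[1],e[0]]);h=np.array([.6145,.202])
t=(C[:,:2]-h)@e; s=(C[:,:2]-h)@n
for a in np.arange(-.055,.07,.008):
    k=(t>a)&(t<a+.008)
    if k.sum()>3: print(round(a+.004,3),k.sum(),s[k].min().round(4),s[k].max().round(4),((s[k].max()+s[k].min())/2).round(4))
```

```text
pos [0.6411 0.2108 0.3037] q6 1.451 units tool xyz [ 1.79 -0.07 -0.02]
tool axes world x [-0.001 -0.001 -1.   ] y [ 0.329 -0.944  0.001] z [-0.944 -0.329  0.001]
toolz yaw deg -160.82109384767787
world yaw change deg 0.8210938476778675 => tool twist units (x down => negative) -0.13684897461297793
clip [(0.62, [0.6188, 0.2057, -0.003])]
clip_grip [(0.8, [0.6458, 0.2118, 0.0159])]
clip_tip_a [(0.9, [0.5643, 0.1884, 0.0165]), (0.77, [0.5653, 0.1862, 0.0195])]
0.95 1072
[0.00327853 0.0318014  0.03338735]
clip [0.6145716  0.20117338] -161.00401655210518
-0.051 24 -0.02 0.0233 0.0016
-0.043 66 -0.0202 0.0232 0.0015
-0.035 60 -0.0178 0.022 0.0021
-0.027 59 -0.0166 0.0193 0.0013
-0.019 61 -0.0144 0.0168 0.0012
-0.011 70 -0.0121 0.0143 0.0011
-0.003 118 -0.0109 0.0131 0.0011
0.005 70 -0.0088 0.0104 0.0008
0.013 50 -0.0077 0.0091 0.0007
0.021 46 -0.0078 0.0078 -0.0
0.029 44 -0.008 0.0091 0.0006
0.037 48 -0.0096 0.009 -0.0003
0.045 48 -0.0096 0.0104 0.0004
0.053 56 -0.0083 0.0088 0.0003
```

View pics/w1.png

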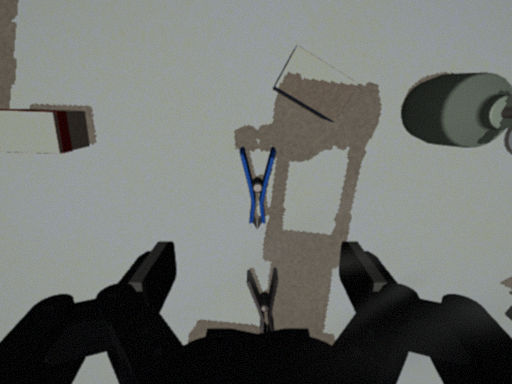

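Request:
{"name": "play_rows", "arguments": {
  "steps": [
    [0,0.8,0,0,0],
    [0,0.8,0,0,0],
    [0,0.8,0,0,0],
    [0,0.8,0,0,0],
    [0,0.8,0,0,0],
    [0,0.8,0,0,0],
    [0,0.8,0,0,0],
    [0,0.8,0,0,0],
    [0,0.7,0,0,0],
    [0,0.46,0,0,0],
    [0,0,0,0,0],
    [0,0,0,0,0]
  ]
}}

```text
clock: 5.65
position: [0.642, 0.2115, 0.0776]
ee_rot: [0.118, 0.697, 0.118, -0.697]
contact_force: [0.4, 1.2, 0.3]
width: 0.0856
```

Run:
```python
from h import *
plan([0.6407,0.2107,0.077],np.radians(-160.8))
cm=manip.camera_model('wrist'); im,d=snap('wrist','w2')
```

```text
pos [0.642  0.2115 0.0776] q6 1.451 units tool xyz [0.02 0.01 0.05]
tool axes world x [ 0.001  0.    -1.   ] y [ 0.329 -0.944  0.   ] z [-0.944 -0.329 -0.001]
toolz yaw deg -160.8100553405431
world yaw change deg 0.010055340543071703 => tool twist units (x down => negative) -0.0016758900905119506
```

View pics/w2.png

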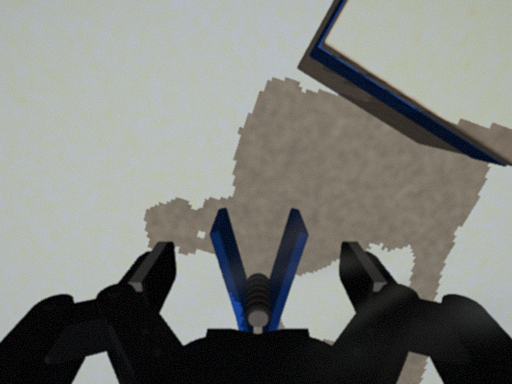

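Request:
{"name": "play_rows", "arguments": {
  "steps": [
    [0.45,0,0,0,0],
    [0.45,0,0,0,0],
    [0.45,0,0,0,0],
    [0.45,0,0,0,0]
  ],
  "newtons": 40
}}

```text
clock: 6.1
position: [0.6417, 0.2116, 0.0775]
ee_rot: [0.118, 0.697, 0.118, -0.697]
contact_force: [-0.8, 0.2, 0.0]
width: 0.0467
```

Request:
{"name": "play_rows", "arguments": {
  "steps": [
    [0.52,0,0,0,0],
    [0.55,0,0,0,0],
    [0.58,0,0,0,0],
    [0.6,0,0,0,0],
    [0.6,0,0,0,0],
    [0.6,0,0,0,0]
  ]
}}

```text
clock: 6.7
position: [0.6422, 0.2118, 0.078]
ee_rot: [0.118, 0.698, 0.118, -0.696]
contact_force: [0.3, -0.4, 5.0]
width: 0.0344
```

Run:
```python
from h import *
im,d=snap('wrist','w3'); print(manip.get_state()['width'])
```

```text
0.03416343278485118
```

View pics/w3.png

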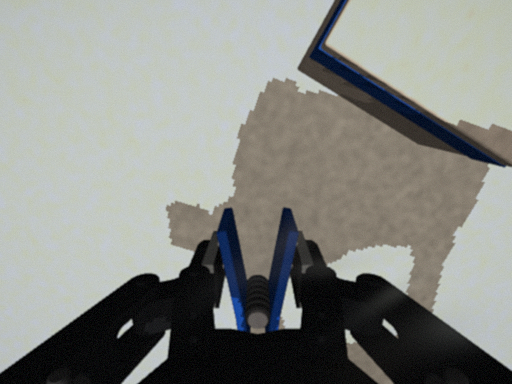

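Request:
{"name": "play_rows", "arguments": {
  "steps": [
    [0.6,-0.2,0,0,0],
    [0.6,-0.4,0,0,0],
    [0.6,-0.5,0,0,0],
    [0.6,-0.5,0,0,0],
    [0.6,-0.5,0,0,0],
    [0.6,-0.4,0,0,0],
    [0.6,0,0,0,0]
  ]
}}

```text
clock: 7.45
position: [0.6429, 0.2119, 0.1551]
ee_rot: [0.118, 0.699, 0.118, -0.695]
contact_force: [1.2, -0.1, -0.5]
width: 0.0339
```

Run:
```python
from h import *
im,d=snap('wrist','w4'); im,d=snap('scene','s4'); cv2.imwrite('pics/s4c.png',cv2.resize(im[130:290,280:450,::-1],None,fx=3.5,fy=3.5)); s=manip.get_state();print(s['width'],s['position'])
```

```text
0.034291284209351666 [0.64154547 0.21155943 0.15255291]
```

View pics/w4.png

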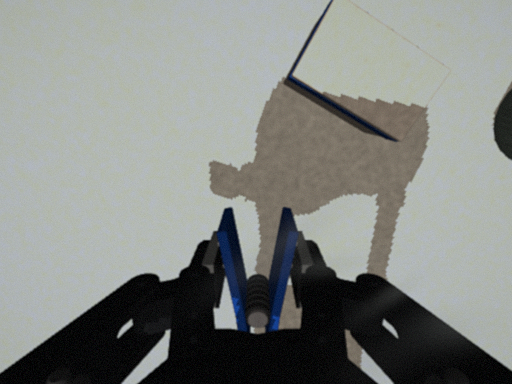

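View pics/s4c.png

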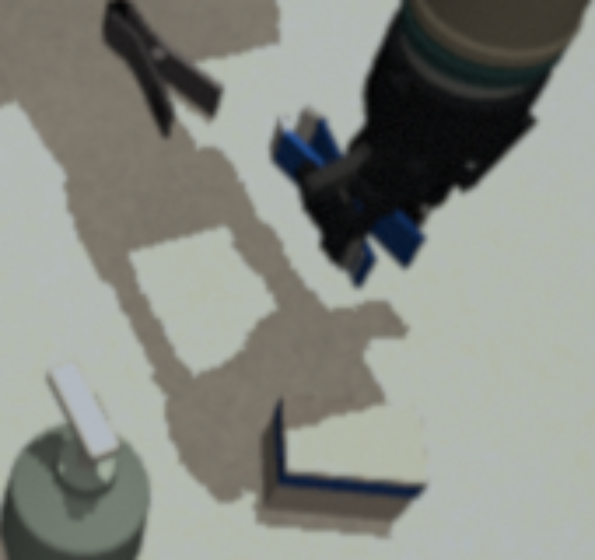

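Request:
{"name": "play_rows", "arguments": {
  "steps": [
    [0.63,0,0,0,0],
    [0.66,0,0,0,0],
    [0.69,0,0,0,0],
    [0.72,0,0,0,0],
    [0.75,0,0,0,0],
    [0.8,0,0,0,0],
    [0.9,0,0,0,0],
    [1,0,0,0,0],
    [1,0,0,0,0],
    [1,0,0,0,0]
  ],
  "newtons": 40
}}

```text
clock: 8.55
position: [0.6416, 0.2116, 0.1521]
ee_rot: [0.118, 0.697, 0.118, -0.697]
contact_force: [-0.1, -0.4, -0.8]
width: 0.021
```

Run:
```python
from h import *
im,d=snap('wrist','w5'); im,d=snap('scene','s5'); cv2.imwrite('pics/s5c.png',cv2.resize(im[130:290,280:450,::-1],None,fx=3.5,fy=3.5)); s=manip.get_state();print(s['width'],s['position'])
```

```text
0.02084412860236644 [0.64157634 0.21154402 0.15206927]
```

View pics/w5.png

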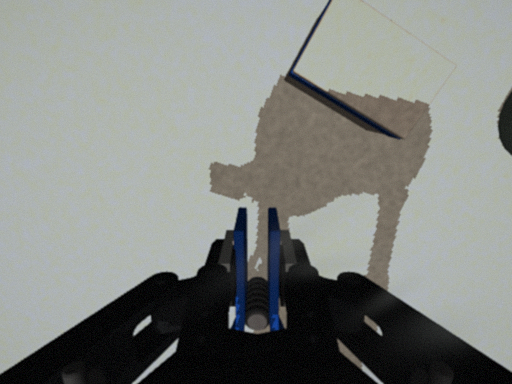

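View pics/s5c.png

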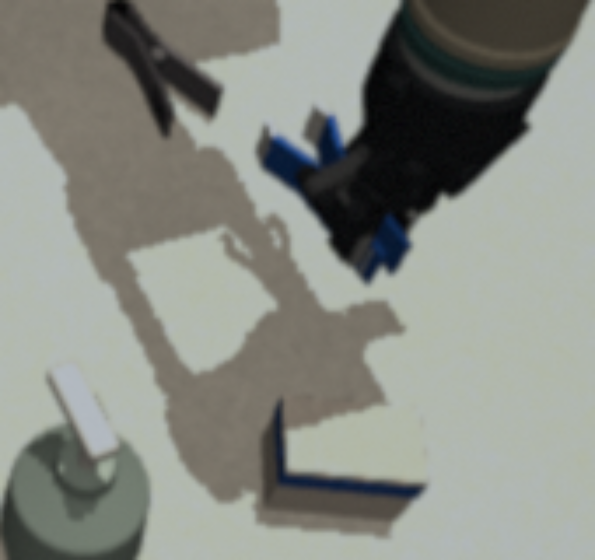

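Request:
{"name": "play_rows", "arguments": {
  "steps": [
    [1,-0.3,0,0,-0.4],
    [1,-0.3,0,0,-0.8],
    [1,-0.3,0,0,-0.8],
    [1,-0.3,0,0,-0.8],
    [1,-0.3,0,0,-0.8],
    [1,-0.1,0,0,-0.8],
    [1,0,0,0,-0.8],
    [1,0,0,0,-0.8],
    [1,0,0,0,-0.8],
    [1,0,0,0,-0.8],
    [1,0,0,0,-0.8],
    [1,0,0,0,-0.8],
    [1,0,0,0,-0.8],
    [1,0,0,0,-0.37],
    [1,0,0,0,0],
    [1,0,0,0,0]
  ]
}}

```text
clock: 10.25
position: [0.6415, 0.2116, 0.2]
ee_rot: [-0.461, -0.536, -0.461, 0.536]
contact_force: [-0.4, -0.3, -0.0]
width: 0.0208
```

Run:
```python
from h import *
plan([0.6094,-0.0443,0.19],np.radians(-98.6))
```

```text
pos [0.6415 0.2116 0.2   ] q6 0.366 units tool xyz [0.34 0.22 8.59]
tool axes world x [-0. -0. -1.] y [ 0.989 -0.15  -0.   ] z [-0.15  -0.989  0.   ]
toolz yaw deg -98.62412833077852
world yaw change deg 0.02412833077851209 => tool twist units (x down => negative) -0.004021388463085349
```

Request:
{"name": "play_rows", "arguments": {
  "steps": [
    [1,0,0,0.4,0],
    [1,0,0.05,0.8,0],
    [1,0,0.05,0.9,0],
    [1,0,0.05,0.9,0],
    [1,0,0.05,0.9,0],
    [1,0,0.02,0.9,0],
    [1,0,0,0.9,0],
    [1,0,0,0.9,0],
    [1,0,0,0.9,0],
    [1,0,0,0.69,0],
    [1,0,0,0.4,0],
    [1,0,0,0,0],
    [1,0,0,0,0]
  ]
}}

```text
clock: 11.55
position: [0.6096, -0.0441, 0.2002]
ee_rot: [0.461, 0.536, 0.461, -0.536]
contact_force: [0.2, -1.0, -0.8]
width: 0.0202
```

Run:
```python
from h import *
plan([0.6094,-0.0443,0.14],np.radians(-98.6))
for c in ['scene','top','wrist']:
    cm=manip.camera_model(c); im,d=snap(c,c+'6')
    if c!='wrist':
      for q in ['clip','clip_tip_a','clip_tip_b','clip_grip','card_edge','stand']:
        print(c,q,[(round(x['conf'],2),np.round(w(cm,x['location']),4).tolist()) for x in manip.mark_of(c,q)[:3]])
im=cv2.imread('pics/scene6.png'); cv2.imwrite('pics/scene6c.png',cv2.resize(im[60:260,80:340],None,fx=3,fy=3))
im=cv2.imread('pics/top6.png'); cv2.imwrite('pics/top6c.png',cv2.resize(im[100:270,220:430],None,fx=3.5,fy=3.5))
```

```text
pos [ 0.6096 -0.0441  0.2002] q6 -0.036 units tool xyz [ 2.01 -0.01  0.01]
tool axes world x [ 0.     0.001 -1.   ] y [ 0.989 -0.15   0.   ] z [-0.15  -0.989 -0.001]
toolz yaw deg -98.61852695888186
world yaw change deg 0.018526958881853975 => tool twist units (x down => negative) -0.003087826480308996
scene clip [(0.83, [0.6044, -0.074, 0.1173]), (0.56, [0.7531, 0.188, -0.0027]), (0.25, [0.611, -0.1332, 0.1351])]
scene clip_tip_a [(0.74, [0.6101, -0.1328, 0.1364]), (0.61, [0.5819, -0.1238, 0.1364])]
scene clip_tip_b [(0.74, [0.6101, -0.1328, 0.1364]), (0.61, [0.5819, -0.1238, 0.1364])]
scene clip_grip [(0.62, [0.5783, -0.1208, 0.1343]), (0.59, [0.603, -0.0438, 0.1357])]
scene card_edge [(0.73, [0.5867, -0.2001, 0.0811]), (0.62, [0.7509, 0.1867, -0.0014])]
scene stand [(0.93, [0.5665, -0.2888, -0.0024]), (0.52, [0.7512, 0.1871, 0.0024]), (0.18, [0.6007, -0.0436, 0.1358])]
top clip [(0.69, [0.6072, -0.0744, 0.1206])]
top clip_tip_a [(0.61, [0.6143, -0.1352, 0.1357]), (0.54, [0.582, -0.1277, 0.1346]), (0.51, [0.7511, 0.1837, 0.0002])]
top clip_tip_b [(0.61, [0.6143, -0.1352, 0.1357]), (0.54, [0.582, -0.1277, 0.1346]), (0.51, [0.7511, 0.1837, 0.0002])]
top clip_grip [(0.5, [0.6051, -0.039, 0.1382])]
top card_edge [(0.9, [0.5851, -0.2052, 0.0777])]
top stand [(0.59, [0.5713, -0.2878, 0.0016])]
```

View pics/scene6c.png

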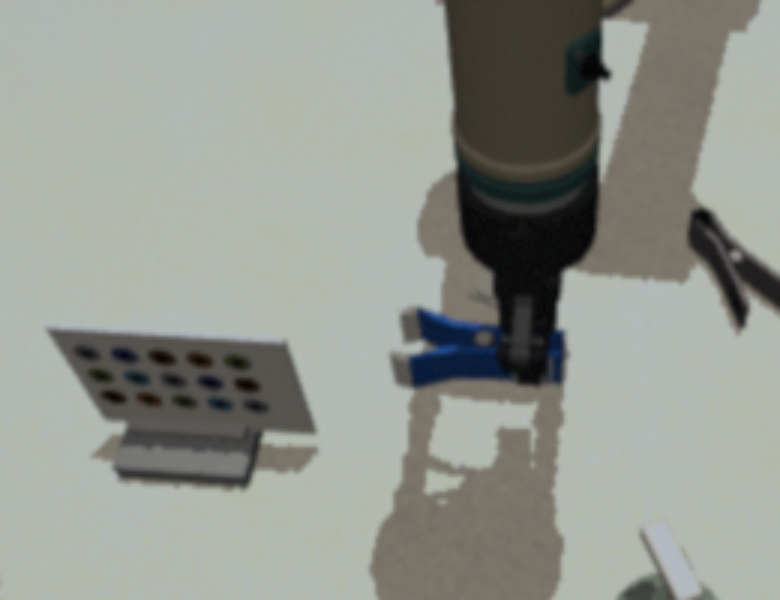

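View pics/top6c.png

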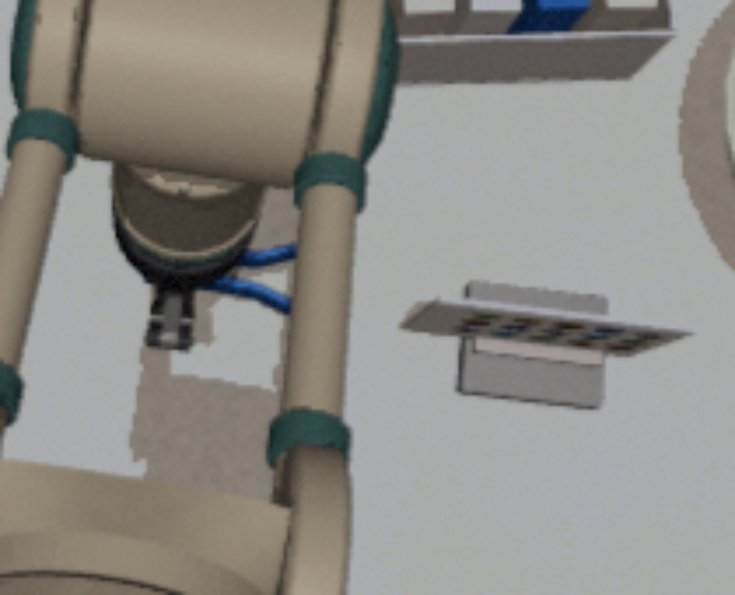

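View pics/wrist6.png

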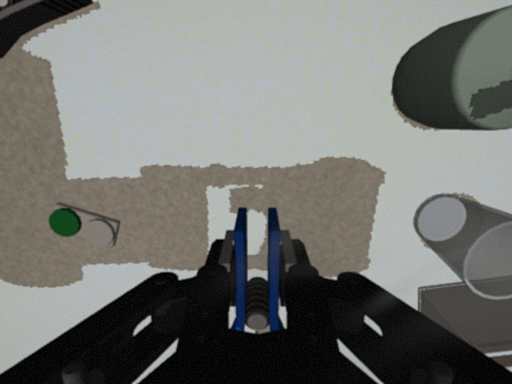

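```bash
cat > meas.py <<'E'
from h import *
def cloud(c,d,mask=None):
    cm=manip.camera_model(c); K=np.array(cm['mtx']); m=d>0
    if mask is not None: m&=mask
    v,u=np.nonzero(m); z=d[v,u]
    P=np.stack([(u-K[0,2])*z/K[0,0],(v-K[1,2])*z/K[1,1],z],1)
    return (P-np.array(cm['t']))@np.array(cm['R'])
def card(W):
    m=(abs(W[:,0]-.57)<.03)&(W[:,1]>-.37)&(W[:,1]<-.2-.03)&(W[:,2]>.05)&(W[:,2]<.125)
    Q=W[m][:,:2]
    k=np.ones(len(Q),bool)
    for _ in range(4):
        p=np.polyfit(Q[k,1],Q[k,0],1); r=Q[:,0]-np.polyval(p,Q[:,1]); k=abs(r)<.003
    return p
E
python3 - <<'E'
from meas import *
d=np.load('pics/scene6.npy'); W=cloud('scene',d); p=card(W)
print('front face line: heading deg',np.degrees(np.arctan2(1,p[0])),'x at edge y=-.2025',np.polyval(p,-.2025), 'card x',np.polyval(p,-.2025)-.002)
r=manip.regions_of('scene','clip'); print([(x['conf'],x['mask'].sum()) for x in r])
C=cloud('scene',d,r[0]['mask']); C=C[(C[:,2]>.09)&(C[:,2]<.2)]
u=np.array([.1495,.9888]); n=np.array([.9888,-.1495]); E=np.array([.5857,-.2025])
t=(C[:,:2]-E)@u; s=(C[:,:2]-E)@n
print('t min',np.sort(t)[:5],'z pct',np.percentile(C[:,2],[1,50,95,99]))
for a in np.arange(.06,.14,.006):
    k=(t>a)&(t<a+.006)
    if k.sum():
        kt=k&(C[:,2]>np.percentile(C[:,2],99)-.006)
        print(round(a,3),k.sum(),kt.sum(),np.round([s[kt].min(),s[kt].max()] if kt.any() else 0,4),np.round(C[k,2].max(),4),np.round(C[k,2].min(),4))
E
```

```text
front face line: heading deg 81.43400053056114 x at edge y=-.2025 0.5884846153485478 card x 0.5864846153485478
[(0.61, np.int64(824))]
t min [0.07364376 0.0738711  0.07429312 0.07439179 0.07468714] z pct [0.12232497 0.14308875 0.15346891 0.1543751 ]
0.072 37 9 [-0.0149  0.0208] 0.1528 0.1215
0.078 67 19 [-0.0179  0.0226] 0.1547 0.1233
0.084 71 21 [-0.0179  0.0231] 0.1544 0.1215
0.09 69 22 [-0.0161  0.0223] 0.1542 0.1208
0.096 69 23 [-0.0143  0.0201] 0.1548 0.1214
0.102 68 21 [-0.0129  0.0166] 0.1545 0.1215
0.108 61 25 [-0.0103  0.0153] 0.154 0.1218
0.114 61 23 [-0.0106  0.0132] 0.1539 0.1229
0.12 57 22 [-0.0092  0.0135] 0.1541 0.1228
0.126 59 32 [-0.0092  0.0137] 0.154 0.1228
0.132 61 32 [-0.0108  0.0124] 0.1538 0.1225
0.138 30 9 [-0.0075  0.0116] 0.1535 0.1225
```

Request:
{"name": "play_rows", "arguments": {
  "steps": [
    [1,0.3,-0.05,0,0],
    [1,0.5,0,0,0],
    [1,0.5,0,0,0],
    [1,0.4,0,0,0],
    [1,0.3,0,0.2,0],
    [1,0,0,0.4,0],
    [1,0,0,0.5,0],
    [1,0,0,0.5,0],
    [1,0,0,0.4,0],
    [1,0,0,0.2,0],
    [1,0,0,0,0],
    [1,0,0,0,0]
  ]
}}

```text
clock: 13.55
position: [0.5983, -0.1094, 0.1403]
ee_rot: [0.461, 0.536, 0.461, -0.536]
contact_force: [-0.4, 0.3, -0.8]
width: 0.0206
```

```bash
cat > chk.py <<'E'
from meas import *
import sys
tag=sys.argv[1]
plan([0.5857+.06*.1495,-0.2025+.06*.9888,0.14],np.radians(-98.6))
s=manip.get_state(); print('t',s['clock'],'w',s['width'],'F',s['contact_force'])
im,d=snap('scene','s'+tag); cv2.imwrite(f'pics/s{tag}c.png',cv2.resize(im[90:260,80:290,::-1],None,fx=3.5,fy=3.5))
W=cloud('scene',d); p=card(W)
cx=np.polyval(p,-.2025)-.002
print('card heading',np.degrees(np.arctan2(1,p[0])),'card x at edge',cx)
r=manip.regions_of('scene','clip'); print([(x['conf'],x['mask'].sum()) for x in r])
C=cloud('scene',d,r[0]['mask']); C=C[(C[:,2]>.03)&(C[:,2]<.15)]
u=np.array([.1495,.9888]); n=np.array([.9888,-.1495]); E=np.array([cx,-.2025])
K=W[(abs((W[:,:2]-E)@n-.002)<.003)&(W[:,2]>.1)&(W[:,2]<.13)]; tk=(K[:,:2]-E)@u; tk=tk[tk<.02]; print('edge t',np.sort(tk)[-5:])
t=(C[:,:2]-E)@u; sn=(C[:,:2]-E)@n
g=(t>-.04)&(t<.09);C=C[g];t=t[g];sn=sn[g]
print('t min',np.sort(t)[:5],'z',np.percentile(C[:,2],[1,50,99]))
for a in np.arange(-.036,.08,.006):
    k=(t>a)&(t<a+.006)
    if k.sum():
        kt=k&(C[:,2]>np.percentile(C[:,2],99)-.006)
        print(round(a,3),k.sum(),kt.sum(),np.round([sn[kt].min(),sn[kt].max()] if kt.any() else 0,4),np.round([C[k,2].max(),C[k,2].min()],4))
E
python3 chk.py 7
```

```text
pos [ 0.5983 -0.1094  0.1403] q6 -0.145 units tool xyz [0.01 0.05 1.13]
tool axes world x [ 0.  0. -1.] y [ 0.989 -0.15   0.   ] z [-0.15  -0.989 -0.   ]
toolz yaw deg -98.61227850306861
world yaw change deg 0.012278503068613124 => tool twist units (x down => negative) -0.002046417178102187
t 13.55 w 0.020597777980963725 F [-0.39695485  0.31983438 -0.81585304]
card heading 81.41159163736238 card x at edge 0.5865184347149425
[(0.61, np.int64(624))]
edge t [-0.00107269 -0.00106493 -0.00086232 -0.00084503 -0.00076533]
t min [-0.00128849 -0.0007554   0.00798601  0.00816923  0.00817868] z [0.06198078 0.08365934 0.09465519]
-0.006 2 0 0 [0.0507 0.0405]
0.006 36 11 [-0.0196  0.02  ] [0.0948 0.0614]
0.012 58 15 [-0.0208  0.0206] [0.0939 0.0604]
0.018 56 17 [-0.0222  0.021 ] [0.0948 0.0627]
0.024 54 16 [-0.0195  0.0192] [0.0937 0.0625]
0.03 59 20 [-0.0168  0.0185] [0.0941 0.0625]
0.036 56 18 [-0.016   0.0151] [0.095  0.0601]
0.042 53 18 [-0.0137  0.0134] [0.0945 0.0646]
0.048 49 16 [-0.0118  0.0107] [0.0947 0.0641]
0.054 40 18 [-0.009   0.0106] [0.0943 0.0643]
0.06 35 23 [-0.0092  0.0109] [0.0952 0.0684]
0.066 8 8 [-0.007   0.0023] [0.0943 0.0914]
```

View pics/s7c.png

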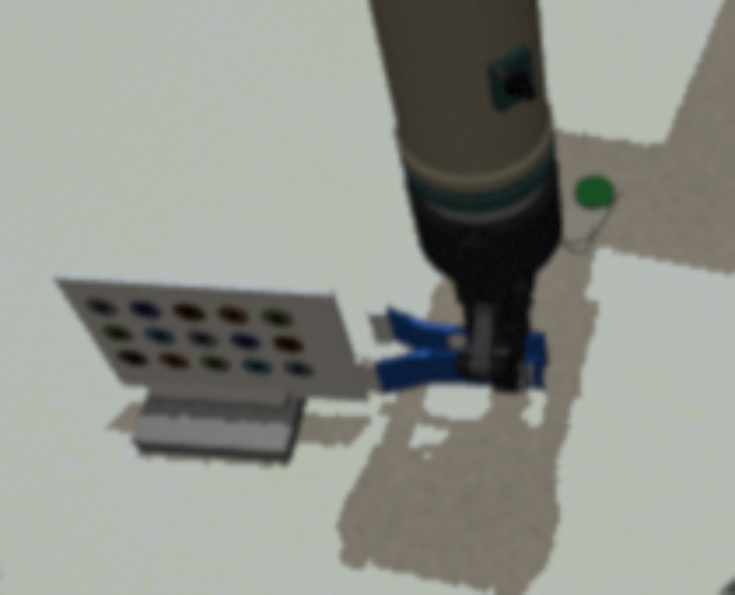

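Request:
{"name": "play_rows", "arguments": {
  "steps": [
    [1,0,0,0.15,0],
    [1,0,0,0.25,0],
    [1,0,0,0.25,0],
    [1,0,0,0.25,0],
    [1,0,0,0.15,0],
    [1,0,0,0.07,0],
    [1,0,0,0,0],
    [1,0,0,0,0]
  ]
}}

```text
clock: 14.45
position: [0.5933, -0.1425, 0.1401]
ee_rot: [0.461, 0.536, 0.461, -0.536]
contact_force: [0.1, 0.0, -0.6]
width: 0.0206
```

```bash
python3 chk.py 8
python3 - <<'E'
from meas import *
im,d=snap('top','t8'); cv2.imwrite('pics/t8c.png',cv2.resize(im[100:270,250:430,::-1],None,fx=3.5,fy=3.5)); snap('wrist','w8')
for c in ['scene','top']:
    cm=manip.camera_model(c)
    for q in ['clip_tip_a','card_edge','stand','spare']:
        print(c,q,[(round(x['conf'],2),np.round(w(cm,x['location']),4).tolist()) for x in manip.mark_of(c,q)[:2]])
E
```

```text
pos [ 0.5933 -0.1425  0.1401] q6 -0.2 units tool xyz [0.   0.05 0.02]
tool axes world x [-0.  0. -1.] y [ 0.989 -0.149 -0.   ] z [-0.149 -0.989 -0.   ]
toolz yaw deg -98.58413152202387
world yaw change deg -0.01586847797613273 => tool twist units (x down => negative) 0.0026447463293554547
t 14.45 w 0.02060701969064613 F [ 0.14207551  0.02879934 -0.57793939]
card heading 81.43291443244647 card x at edge 0.58650504116244
[(0.81, np.int64(480))]
edge t [-0.00068019 -0.00065334 -0.0005537  -0.00037118 -0.00016692]
t min [-0.02371754 -0.02352342 -0.02266198 -0.02242046 -0.02226348] z [0.06259103 0.08334609 0.09417157]
-0.024 19 7 [0.0175 0.0194] [0.0941 0.0648]
-0.018 26 6 [0.0175 0.0205] [0.0933 0.0627]
-0.012 34 10 [0.0163 0.0211] [0.0955 0.0622]
-0.006 53 16 [-0.0188  0.0165] [0.0948 0.0631]
-0.0 55 16 [-0.018   0.0146] [0.0948 0.0631]
0.006 53 16 [-0.0158  0.0138] [0.0939 0.0608]
0.012 53 22 [-0.0135  0.0123] [0.094  0.0631]
0.018 41 17 [-0.0113  0.0115] [0.0937 0.0624]
0.024 36 27 [-0.0117  0.0116] [0.0944 0.0643]
0.03 13 12 [-0.008   0.0068] [0.0944 0.0627]
0.066 6 2 [-0.008  -0.0069] [0.0914 0.074 ]
0.072 43 13 [-0.0082  0.0102] [0.0935 0.0601]
0.078 43 10 [-0.0082  0.0101] [0.0939 0.0631]
scene clip_tip_a [(0.9, [0.5985, -0.2326, 0.0777]), (0.47, [0.5627, -0.2221, 0.0764])]
scene card_edge [(0.88, [0.5846, -0.2017, 0.0794])]
scene stand [(0.57, [0.5717, -0.289, -0.0015]), (0.15, [0.751, 0.1866, 0.0003])]
scene spare [(0.69, [0.4471, 0.1284, 0.0026])]
top clip_tip_a [(0.61, [0.5639, -0.2281, 0.0746]), (0.57, [0.5954, -0.2309, 0.0775])]
top card_edge [(0.75, [0.5833, -0.2061, 0.0792])]
top stand [(0.88, [0.5678, -0.2912, 0.0037]), (0.69, [0.5971, -0.2296, 0.0784])]
top spare [(0.9, [0.4459, 0.1317, -0.0005]), (0.54, [0.5656, -0.2239, 0.0758])]
```

View pics/s8c.png

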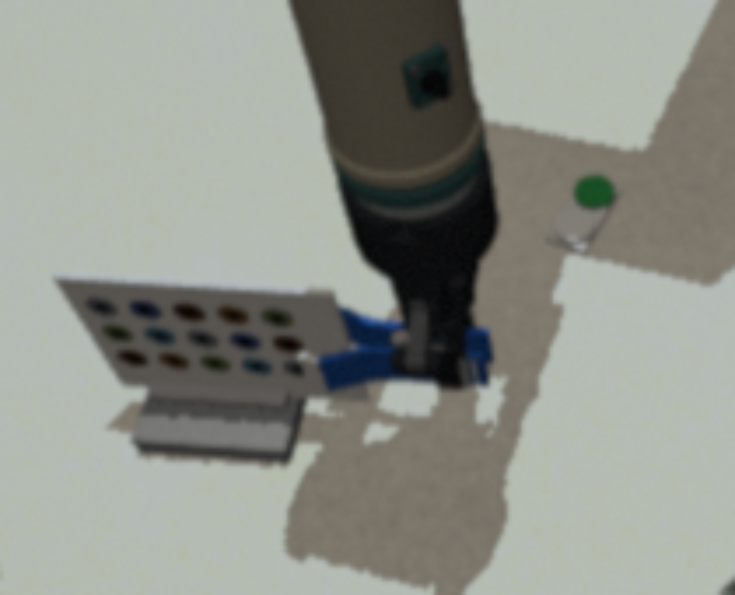

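View pics/t8c.png

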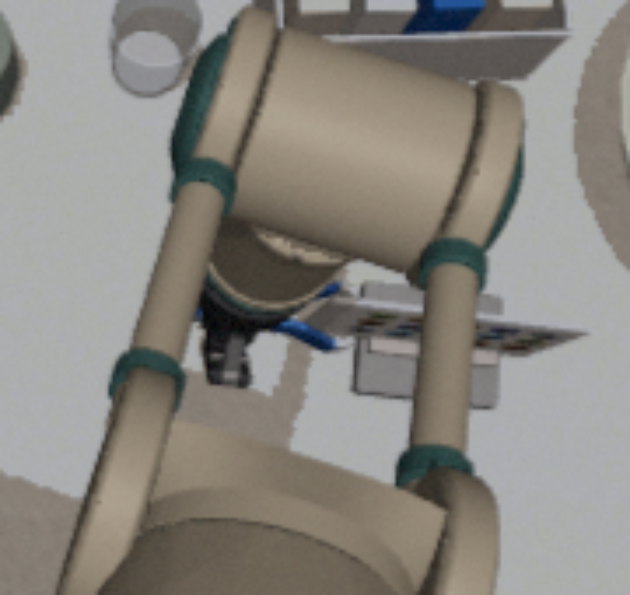

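View pics/w8.png

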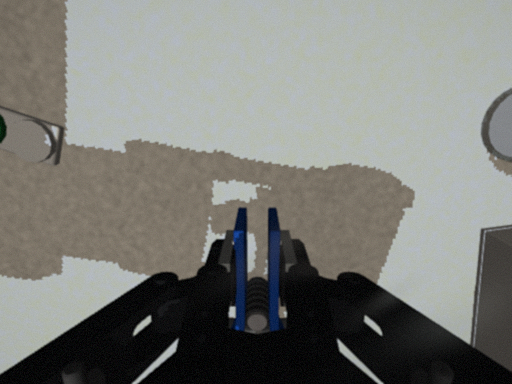

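```bash
python3 -c "
from rig import manip
print(manip.sign_off())"
```

```text
the job is handed in; nothing more can be done
None
```

The blue clip is held level and fully open around the free edge of the card, one jaw on each side, and I've handed the job in after about 14.6 s. I took it by the tails, lifted it about 75 mm, and squeezed it to its stop at 40 N in the clear. I then turned it into line with the card and brought it in along the card's plane.

Last checks:
- **Grip:** finger opening was 20.6 mm, and the tails looked parallel in the wrist picture.
- **Height and level:** the jaws spanned about 62 to 95 mm above the counter, so their middle was at about 78 mm against 77.5 mm asked.
- **Depth:** the jaw tips were about 23 mm past the card's edge.
- **Clearance:** the clip's middle was within about 1 to 2 mm of the card's plane. With the 28 mm gape, that leaves roughly 10 mm free on each side.
- **Contact:** the outside force was under 1 N, so nothing was pressing on the card.
- **Other things:** the card's plane and edge measured the same before and after, to within about 0.5 mm. The grey clip was found where it started.

**Small disagreements:** the network's points put the clip's middle about 2 mm off the card's plane, while the depth data put it at about 0.5 mm. During the first light squeeze on the counter, the force sensor briefly read about 5 N upward, probably the fingertips touching the counter. It was gone after the lift.

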